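# Unlock the mill drive and hold its eccentric drum heavy side down

### The job

The drive of the sample mill is on the bench with its shaft locked: pull the lock pin up out of the bearing block and drop it, shank down and fully home, into the free hole of the tool block. Then turn the shaft by the handwheel's handle and feel which side of the closed eccentric drum is heavy (the weight inside is clamped at an unknown angle), bring the heavy side straight down, within about 20 degrees, and finish while still gripping the handle or handwheel, holding it still there so that the crank can be fitted. Leave the other things on the bench where they are.

Things in the scene. Friction and masses are not known exactly. Their poses are not given: they have to be found in the camera images.
- drive_unit: the fixed mill drive. Origin on the bench under the drum's middle, z up, y along the level shaft towards the handwheel. Along y: gear motor (-230 to -100 mm, up to 170 tall), bearing block with the lock pin (centre -52), closed steel drum (140 mm diameter, -14 to 14), second block (52), handwheel (80 to 92), handle. Blocks 36 along y, 58 along x, 168 mm tall; base plate x +-75, y -170 to 80
- axle (a point): centre of the drum on the shaft's axis, 130 mm above the bench; axes as the drive unit's, not turning with the shaft
- handle_mid (a point): middle of the handwheel's handle: a black round bar 20 mm in diameter, 76 mm long, parallel to the shaft, standing out on the +y side of the handwheel, 38 mm either side of this point, 43 mm from the wheel's face, 55 mm from the shaft's axis. Its sleeve revolves freely on its pin, so a hand pinching it from above stays upright all the way round. The handwheel is a 140 mm disc
- rotor (a joint): angle of handwheel, shaft and drum (rad): 0 at the start, handle at the top, locked until the pin is out, then free for nearly two turns either way; positive takes the handle from the top towards +x of axle. The weight (over 55 degrees from the bottom at the start) pulls 0.24 to 0.30 N m when level with the shaft; seals drag 0.34 N m both ways, so it stays where left: compare turning both ways through one place
- pin_head (a point): middle of the round head of the loose 60 g steel lock pin: head 16 mm in diameter, 36 mm tall (18 mm above and below this point), z along the pin, head end up; below it a shank 9 mm in diameter, 46 mm long, with a tapered foot. At the start it stands upright in the bearing block, underside of the head on the block's top, shank through the shaft; it lifts straight out
- pin_foot (a point): centre of the foot (lower end) of the lock pin, 64 mm below the middle of the head
- free_hole (a point): centre of the mouth of the free hole in the fixed aluminium tool block (50 mm x, 144 mm y, 56 mm tall), z up: hole 12.5 mm in diameter, 2 mm chamfer, 52 mm deep, so the pin's head comes to rest on the block's top. Along -y of this point two thin steel punches stand 30 mm out of the block, at 48 and 92 mm; the hole is 26 mm from the block's +y end, central in x
- spanner: bystander: a steel open-end spanner 170 mm long lying on the bench; origin at its underside
- screwdriver: bystander: a screwdriver 190 mm long lying on the bench
- grease_tin: bystander: a steel tin 68 mm in diameter, 75 mm tall
- sample0: bystander: a steel check sample, a disc 40 mm in diameter, 26 mm tall, with burn spots
- sample1: bystander: a second steel check sample, the same size
- caliper: bystander: a caliper 215 mm long lying on the bench
- drum_guard: bystander: the drum's arched sheet metal guard, taken off, standing on the bench, 216 x 54 mm and 83 mm tall
Things that resemble listed ones, but are neither listed nor needed, are in the scene too. What is shaped like the part that bears free_hole but yellow is not meant.

How it is judged:
By the outcome, as a careful person would: the job done as asked, in the order asked, and still so for the second after the job is handed in, while the arm keeps its last pose, push and grip.
It also fails if it takes over 72 s, if anything falls off the work surface, if the arm or the gripper's body presses on something with over 40 N, if the wrist force passes 120 N, or if a joint passes its speed limit or range.

### The arm

A 6-joint arm with a two-finger parallel gripper is mounted at the origin on the work surface. World frame = base frame: x ahead of the robot, y to its left, z up, the work surface at z = 0. Lengths are in mm, angles in rad, forces in N, time in s.
With the tool pointing down it reaches from about 250 to 725 mm from the base axis. Payload 9.7 kg.
Tool frame: the origin (TCP) lies between the finger pads; the fingertips stand 8 mm ahead of it and the grasp point (between the pads) lies 11 mm behind it (bot.finger_overhang is the distance from the TCP to the fingertips, in mm); z points along the fingers, y is the line along which they close (so a half turn about z gives the same grasp; the last joint's range is limited). The gripper opens to 85 mm and grips with 20 to 120 N. Pads are 22 mm wide; open, the fingers measure 114 mm over their backs; the gripper's body (76 mm by 85 mm) begins 54 mm behind the grasp point. The pads swing forward as they close: fully open they stand 13 mm farther back than shut.
Start: joints at [-1.306, 0.087, 0.176, 1.66, 0, 1.571], TCP at [143.941, -530.828, 239.284] pointing down, gripper open.
Joint ranges: [-3.13, 3.13], [-0.85, 1.81], [-1.15, 1.24], [-2.2, 2.28], [-1.44, 1.52], [-3.14, 3.14]. Speed limits (rad/s): [2.22, 2.22, 2.57, 3.14, 3.14, 3.14].

### API

Orientations are given as a unit quaternion [x, y, z, w].
In Python, from bench import bot, grip, kin, sensors, cams, workorder gives the robot as it stands. Calls block until the motion is done:
- bot.reach(position, orientation): joint-space move of the TCP to a pose.
- bot.line_to(position, vel=150, ori=None, force_limit=None): straight line of the TCP; ori=None keeps the orientation; vel is the mean speed in mm/s. With force_limit (N) it stops when the force on the tool has changed by that much, and returns True; else False.
- bot.movej(angles): joint-space move.
- grip(opening, force=None): finger opening in mm; force is the grip in N (None keeps the last); returns when the fingers have stopped.
- bot.wait(seconds).
- kin.inverse_kinematics(position, orientation): joint angles nearest the present ones, or None.
- sensors.get_obs(): the state.
- cams.snapshot(name): name is "side" or "top" or "wrist"; returns the picture (384x512x3 uint8, red, green, blue); there is no depth.
- cams.camera_model(name): a dict with "fx", "fy", "cx", "cy" (pixels), "k1" (the pictures are not rectified: a ray, as slopes to the right and down, at radius r is drawn at 1 + k1 r^2 times it, then the intrinsics apply), "R" (3x3) and "t" (3): a world point X has camera coordinates R X + t; the wrist camera has in their place "hand_eye" (4x4, takes a point from camera to tool coordinates, whose origin is the TCP and whose axes are the flange's). Camera axes: x right, y down, z forward; pixel columns grow to the right and rows downward; lengths in mm; the calibration is good to about 2 mm. A picture is of the moment at which its call begins: read the wrist's pose just before it. camera_model takes no time and is no camera call.
A pose or a line that the arm cannot do raises bot.PlanningError and nothing moves.
- workorder.close_job(): hands the job in; it is judged then, once.
The state is a dict: "clock": time; "q": joint angles; "joint_velocities": joint speeds; "tau": joint torques, N m; "tool_pos": TCP position; "eef_rot": TCP orientation; "wrist_force": force on the tool from outside, world axes, zero at the start; "torque": the same for the moment, N m; "width": finger opening in mm; "grip_force": force on a finger pad.
Only numpy, scipy, OpenCV 4.12 (cv2) and the standard library are available. Lean on these libraries where they do the work, as an engineer would, in place of code of your own. Each camera call takes 0.05 s, during which the arm holds its last target. There are 200 camera calls.

## Working session

There is one attempt and no reset: what is moved stays moved. The work goes in short steps, each a Python script; the robot and the scene stay as the last script left them, time stands still between calls to the robot, and variables do not carry over. Pictures are saved under pics/ and viewed, at most 10 in all, crops included, and the job is handed in when it is done.

```bash
ls; mkdir -p pics
python3 - <<'E'
from bench import bot, grip, kin, sensors, cams
import cv2,numpy as np
for n in ("top","side"):
    im=cams.snapshot(n)[:,:,::-1]; cv2.imwrite(f"pics/{n}0.png",cv2.resize(im,(800,600),interpolation=cv2.INTER_CUBIC))
    m=cams.camera_model(n); print(n,{k:np.round(v,3).tolist() for k,v in m.items()})
print(cams.camera_model("wrist")); o=sensors.get_obs(); print(o)
E
```

```text
pics
top {'fx': 373.353, 'fy': 373.353, 'cx': 250.475, 'cy': 195.452, 'k1': 0.042, 'R': [[0.012, -1.0, 0.002], [-0.993, -0.012, -0.12], [0.12, -0.001, -0.993]], 't': [-107.494, 522.653, 1447.085]}
side {'fx': 410.192, 'fy': 410.192, 'cx': 250.075, 'cy': 195.491, 'k1': 0.042, 'R': [[-0.848, -0.53, -0.01], [-0.252, 0.42, -0.872], [0.466, -0.737, -0.49]], 't': [381.863, 276.418, 959.95]}
{'fx': 343.9133596574828, 'fy': 343.9133596574828, 'cx': 256.7747159510648, 'cy': 187.1470351359735, 'k1': 0.005304718187202995, 'hand_eye': array([[-4.29106161e-04, -9.60513250e-01, -2.78233918e-01,
         6.96986733e+01],
       [ 9.99999557e-01, -6.45130873e-04,  6.84858199e-04,
        -8.41359079e-01],
       [-8.37312664e-04, -2.78233501e-01,  9.60513101e-01,
        -1.34182748e+02],
       [ 0.00000000e+00,  0.00000000e+00,  0.00000000e+00,
         1.00000000e+00]])}
{'clock': 0.1, 'q': array([-1.30599048e+00,  8.74280790e-02,  1.75208023e-01,  1.65980295e+00,
        6.05149036e-06,  1.57078392e+00]), 'joint_velocities': array([-0.00045861, -0.00095368,  0.00305067,  0.00031532, -0.00056782,
        0.00035228]), 'tau': array([-2.08456145e-04, -5.21558905e+01,  4.65653944e+01,  1.60364405e-02,
       -4.17957210e-05,  2.30668391e-06]), 'tool_pos': array([ 143.89701558, -530.63797166,  238.63856901]), 'eef_rot': array([ 9.91246526e-01,  1.32022533e-01, -7.79678651e-05, -6.08371353e-04]), 'wrist_force': array([-0.14444524,  0.50310645,  0.19905941]), 'torque': array([-0.01546467,  0.00978573, -0.02432933]), 'grip_force': 0.0, 'width': 85.38168556405232}
```

View pics/top0.png

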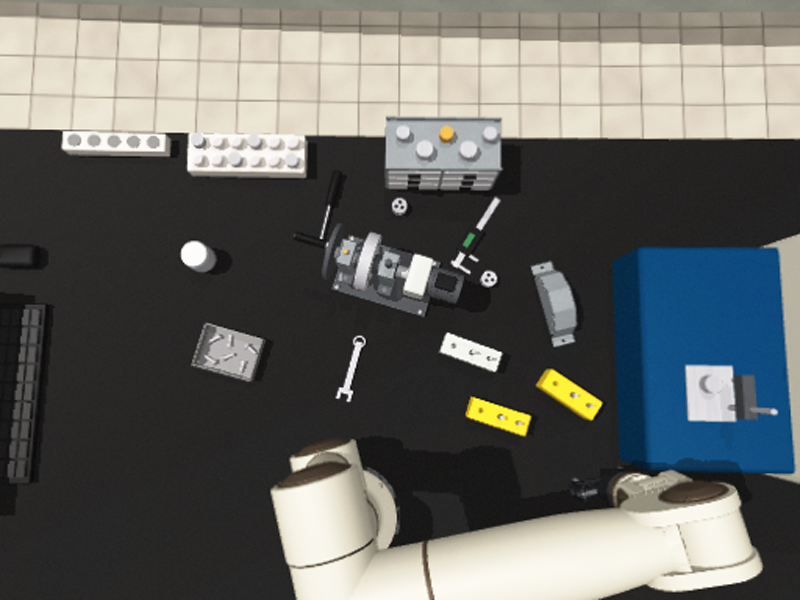

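View pics/side0.png

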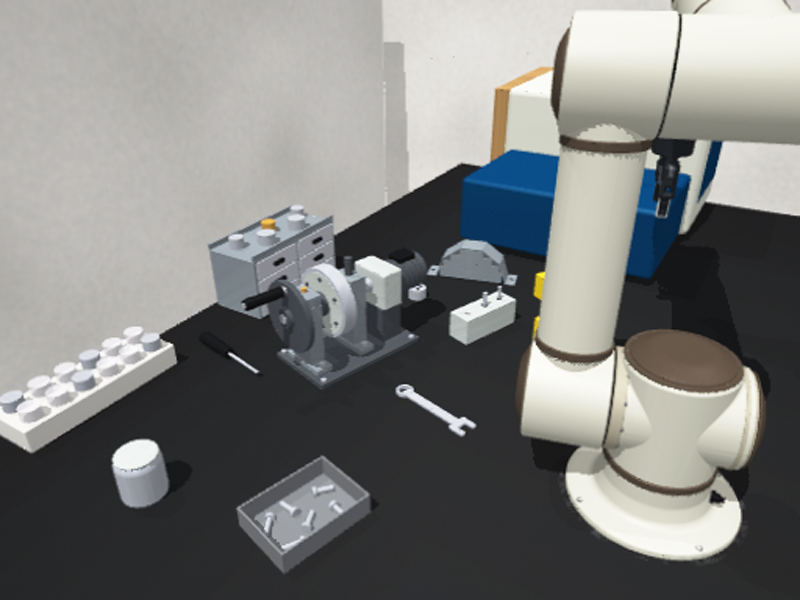

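```bash
cat > h.py <<'E'
import numpy as np, cv2
from bench import cams
def ray(n,px,pose=None):
    m=cams.camera_model(n); u=(px[0]-m["cx"])/m["fx"]; v=(px[1]-m["cy"])/m["fy"]
    r=np.hypot(u,v); s=r
    for _ in range(20): s=r/(1+m["k1"]*s*s)
    k=s/r if r>0 else 1
    d=np.array([u*k,v*k,1])
    if pose is None: R=np.array(m["R"]).T; c=-R@np.array(m["t"])
    else:
        p,Rt=pose; H=np.array(m["hand_eye"]); R=Rt@H[:3,:3]; c=Rt@H[:3,3]+p
    return c,R@d
def atz(n,px,z,pose=None):
    c,d=ray(n,px,pose); return c+d*(z-c[2])/d[2]
def tri(*rs):
    A=np.zeros((3,3));b=np.zeros(3)
    for c,d in rs:
        d=d/np.linalg.norm(d);P=np.eye(3)-np.outer(d,d);A+=P;b+=P@c
    x=np.linalg.solve(A,b); return x,[np.linalg.norm(np.cross(d/np.linalg.norm(d),x-c)) for c,d in rs]
def crop(im,x0,y0,x1,y1,k,f):
    cv2.imwrite(f,cv2.resize(im[y0:y1,x0:x1,::-1],None,fx=k,fy=k,interpolation=cv2.INTER_CUBIC))
E
python3 - <<'E'
from h import *
crop(cams.snapshot("top"),180,130,340,250,5,"pics/top1.png")
crop(cams.snapshot("side"),150,140,340,260,4,"pics/side1.png")
s=512/800
for a,b,l in (((388,262),(349,258),"pin top"),((297,236),(248,302),"handle end"),((448,343),(466,314),"hole"),((333,289),(323,385),"plate corner")):
    x,e=tri(ray("top",np.array(a)*s),ray("side",np.array(b)*s)); print(l,x.round(1),np.round(e,1))
E
```

```text
pin top [600.8 -93.  201.3] [1.6 1.6]
handle end [661.8 116.7 188.7] [0.8 0.8]
hole [ 425.4 -243.8   56.7] [4. 4.]
plate corner [567.   49.8   8.7] [0.5 0.5]
```

View pics/top1.png

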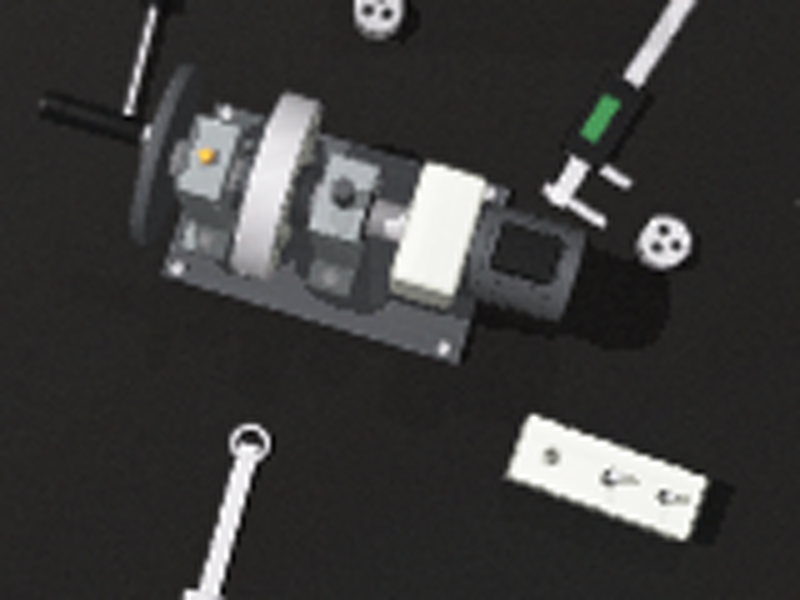

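View pics/side1.png

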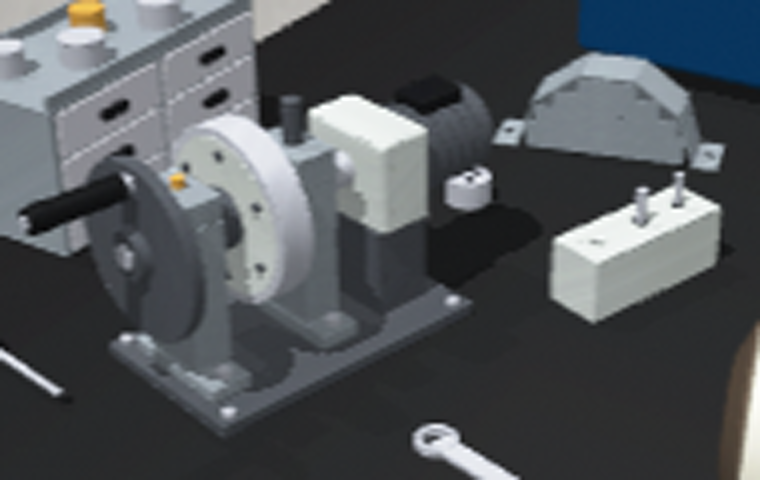

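Top crop: pin at (345,190), handle end (45,103), hole (552,457), with the punches to its right. Side crop: pin top (291,100), handle end (24,224), hole (597,242). The white block is the tool block.

```bash
cat >> h.py <<'E'
from scipy.optimize import least_squares
def proj(n,X):
    m=cams.camera_model(n); c=np.array(m["R"])@X+np.array(m["t"]); u=c[:2]/c[2]; u=u*(1+m["k1"]*(u@u))
    return u*m["fx"]+np.array([m["cx"],m["cy"]])
def Rz(a): c,s=np.cos(a),np.sin(a); return np.array([[c,-s,0],[s,c,0],[0,0,1]])
def fit(x0,obs):
    f=lambda p: np.concatenate([proj(n,Rz(p[2])@np.array(L,float)+[p[0],p[1],0])-px for n,L,px in obs])
    r=least_squares(f,x0,x_scale=[1,1,.01]); return r.x,r.fun.reshape(-1,2)
def quat(a):  # tool down, tool x along world angle a
    return [np.cos(a/2),np.sin(a/2),0,0]
E
python3 - <<'E'
from h import *
from bench import kin
T=lambda x,y:np.array([180+x/5,130+y/5]); S=lambda x,y:np.array([150+x/4,140+y/4])
p,e=fit([620,-40,-.28],[("top",[0,-52,204],T(345,188)),("side",[0,-52,204],S(291,100)),("top",[0,173,185],T(45,104)),("side",[0,173,185],S(25,224)),
 ("side",[0,92,130],S(128,257)),("top",[-75,80,4],T(165,274)),("top",[-75,-170,4],T(460,362)),("side",[-75,80,4],S(228,428)),("side",[-75,-170,4],S(468,306))])
print("drive",p,e.round(1).tolist())
b,e=fit([430,-245,-.28],[("top",[0,0,56],T(552,457)),("side",[0,0,56],S(597,242)),("top",[0,-48,86],T(634,483)),("side",[0,-48,86],S(641,191)),("top",[0,-92,86],T(688,498)),("side",[0,-92,86],S(679,174)),
 ("top",[25,26,56],T(528,415)),("top",[-25,26,56],T(506,478)),("top",[25,-118,56],T(707,479)),("top",[-25,-118,56],T(688,541))])
print("block",b,e.round(1).tolist())
np.save("poses.npy",[p,b])
q=quat(p[2]+np.pi/2)
for a in range(-180,181,30):
    t=np.radians(a); X=Rz(p[2])@[55*np.sin(t),150,130+55*np.cos(t)-11]+[p[0],p[1],0]; k=kin.inverse_kinematics(X,q); print(a,X.round(),None if k is None else np.round(k,2))
for X in (Rz(p[2])@[0,-52,300]+[p[0],p[1],0],Rz(p[2])@[0,-52,180]+[p[0],p[1],0],Rz(b[2])@[0,0,66]+[b[0],b[1],0]): print(X,kin.inverse_kinematics(X,q))
E
```

```text
drive [ 6.17802186e+02 -4.34318972e+01 -2.66646605e-01] [[-0.3, -0.6], [-0.8, -1.1], [-0.5, 0.2], [0.1, -0.7], [1.7, -1.7], [-0.6, 0.5], [-0.1, -0.1], [-1.0, 1.4], [0.6, -0.1]]
block [ 4.21189090e+02 -2.57995476e+02 -3.23847594e-01] [[0.4, 0.2], [0.9, -1.0], [-3.0, -1.2], [0.8, -1.1], [-2.7, -0.3], [0.5, -0.9], [0.9, 0.3], [1.2, -0.1], [0.6, -0.2], [0.4, -0.2]]
-180 [657. 101.  64.] [0.15 0.36 0.16 1.37 0.   1.99]
-150 [631. 109.  71.] [0.17 0.3  0.1  1.37 0.   2.01]
-120 [611. 114.  92.] [0.18 0.25 0.08 1.4  0.   2.02]
-90 [604. 116. 119.] [0.19 0.23 0.11 1.45 0.   2.03]
-60 [611. 114. 146.] [0.18 0.24 0.18 1.5  0.   2.02]
-30 [631. 109. 167.] [0.17 0.29 0.27 1.55 0.   2.01]
0 [657. 101. 174.] [0.15 0.36 0.37 1.58 0.   1.99]
30 [684.  94. 167.] [0.14 0.42 0.44 1.59 0.   1.97]
60 [703.  89. 146.] [0.13 0.47 0.46 1.56 0.   1.96]
90 [710.  87. 119.] [0.12 0.48 0.43 1.52 0.   1.96]
120 [703.  89.  92.] [0.13 0.47 0.36 1.46 0.   1.96]
150 [684.  94.  71.] [0.14 0.42 0.26 1.4  0.   1.97]
180 [657. 101.  64.] [0.15 0.36 0.16 1.37 0.   1.99]
[604.10028827 -93.59421362 300.        ] [-0.15370949  0.27890617  0.51698577  1.80887592  0.          1.68373344]
[604.10028827 -93.59421362 180.        ] [-0.15370949  0.22128405  0.21231128  1.56182356  0.          1.68373344]
[ 421.18908973 -257.99547632   66.        ] [-0.54958964 -0.04250601 -0.29063987  1.32266247  0.          1.28785329]
```

```bash
cat >> h.py <<'E'
from scipy.spatial.transform import Rotation
def wsnap():
    from bench import sensors
    o=sensors.get_obs(); pose=(np.array(o["tool_pos"]),Rotation.from_quat(o["eef_rot"]).as_matrix())
    return cams.snapshot("wrist"),pose
def wproj(X,pose):
    m=cams.camera_model("wrist"); H=np.array(m["hand_eye"]); c=H[:3,:3].T@(pose[1].T@(np.array(X)-pose[0])-H[:3,3])
    u=c[:2]/c[2]; u=u*(1+m["k1"]*(u@u)); return u*m["fx"]+np.array([m["cx"],m["cy"]])
E
python3 - <<'E'
from h import *
from bench import bot,sensors
import pickle
p,b=np.load("poses.npy"); q=quat(p[2]+np.pi/2); out=[]
tgt=[(b[0],b[1],56),(*(Rz(p[2])@[0,-52,0]+[p[0],p[1],0])[:2],204)]
for T,z in zip(tgt,(200,290)):
    bot.reach([T[0],T[1],z],q); im,pose=wsnap(); c=wproj(T,pose); x0=int(np.clip(c[0]-64,0,384)); y0=int(np.clip(c[1]-64,0,256))
    print(c,x0,y0,sensors.get_obs()["clock"]); out.append(cv2.resize(im[y0:y0+128,x0:x0+128,::-1],(400,400),interpolation=cv2.INTER_CUBIC)); pickle.dump((pose,x0,y0),open(f"w{z}.pkl","wb"))
cv2.imwrite("pics/w1.png",np.hstack(out))
E
```

```text
[258.21213303 174.78202692] 194 110 1.7
[258.9678974  195.60871925] 194 131 2.775
```

View pics/w1.png

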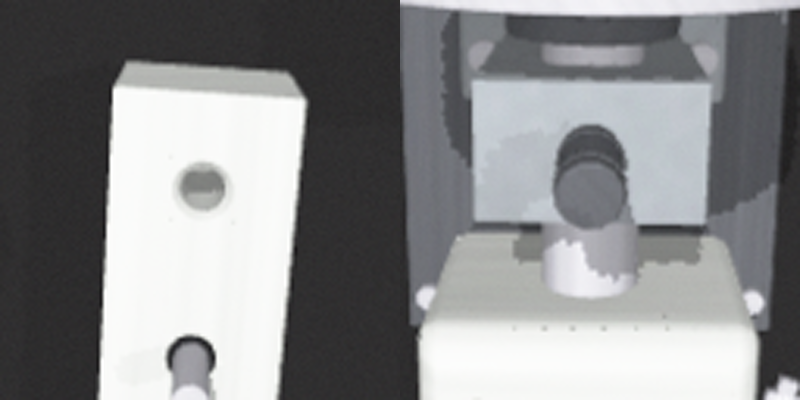

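Left half: the hole is at (202,187). Right half: the top of the pin is at (190,195).

Run:
```python
from h import *
from bench import bot,sensors,grip
import pickle
p,b=np.load("poses.npy"); q=quat(p[2]+np.pi/2); k=128/400
def loc(z,px,h): pose,x0,y0=pickle.load(open(f"w{z}.pkl","rb")); return atz("wrist",np.array([x0,y0])+np.array(px)*k-.5+.5*k,h,pose)
H=loc(200,(202,187),56); P=loc(290,(190,195),204)
print("hole",H,b[:2],"pin",P,Rz(p[2])@[0,-52,0]+[p[0],p[1],0]); np.save("hp.npy",[H,P])
grip(50); bot.line_to([P[0],P[1],180],vel=150,force_limit=8); o=sensors.get_obs(); print(o["tool_pos"],o["wrist_force"])
grip(10,50); o=sensors.get_obs(); print(o["width"],o["grip_force"],o["wrist_force"],o["tool_pos"])
stop=bot.line_to([P[0],P[1],280],vel=120,force_limit=30); o=sensors.get_obs(); print(stop,o["width"],o["wrist_force"],o["tool_pos"],o["clock"])
```

```text
hole [ 422.45444251 -253.65442268   56.        ] [ 421.18908973 -257.99547632] pin [601.66257606 -91.06984424 204.        ] [604.10028827 -93.59421362   0.        ]
[602.02910202 -91.09837415 181.13055706] [0.50218311 0.25758821 0.89407222]
14.620909400446692 48.677287101745605 [0.11139761 0.54751175 5.1160767 ] [602.01203511 -91.13442999 180.92909302]
False 14.294793704697344 [-0.88126553  0.10080879 -0.59434971] [601.48629632 -91.06852442 279.04879418] 5.4917
```

Run:
```python
from h import *
from bench import bot,sensors
import pickle
p,b=np.load("poses.npy"); q=quat(p[2]+np.pi/2); H,P=np.load("hp.npy")
bot.line_to([H[0],H[1],280],vel=250); bot.line_to([H[0],H[1],126],vel=150); bot.wait(.2)
im,pose=wsnap(); F=pose[0]+[0,0,-58]; c=wproj(F,pose); x0=int(c[0]-50); y0=min(int(c[1]-50),284); s=im[y0:y0+100,x0:x0+100]
pickle.dump((pose,x0,y0),open("wi.pkl","wb"))
print(c,x0,y0,"foot",(c-[x0,y0])*6,"hole",(wproj(H,pose)-[x0,y0])*6,pose[0],sensors.get_obs()["clock"],sensors.get_obs()["width"])
crop(im,x0,y0,x0+100,y0+100,6,"pics/w2.png")
```

```text
[258.72380884 211.4938918 ] 208 161 foot [304.34285302 302.96335079] hole [300.20473229 259.98123428] [ 422.7554296  -253.85425498  126.67500284] 8.0333 14.413952653873057
```

View pics/w2.png

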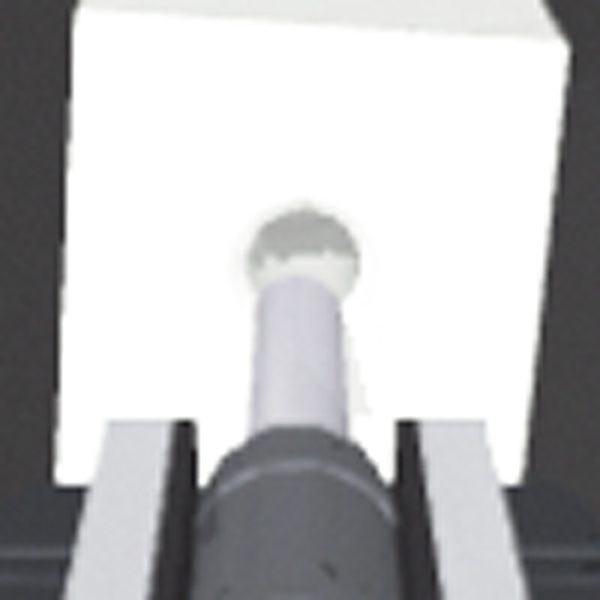

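The hole (303,262) and the foot (its far edge at 300,277) are both where predicted, so I'll insert.

Run:
```python
from h import *
from bench import bot,sensors,grip
H,P=np.load("hp.npy")
s=bot.line_to([H[0],H[1],69],vel=70,force_limit=8); o=sensors.get_obs(); print(s,o["tool_pos"],o["wrist_force"],o["clock"],o["width"])
if o["tool_pos"][2]<74:
    grip(40); bot.wait(.2); bot.line_to([H[0],H[1],160],vel=200); im,pose=wsnap(); o=sensors.get_obs(); print(o["clock"],o["wrist_force"])
    c=wproj([H[0],H[1],92],pose); print(c, [wproj([H[0],H[1],z],pose) for z in (92,56)]); x0=int(c[0]-60); y0=int(min(c[1]-60,264)); crop(im,x0,y0,x0+120,y0+120,5,"pics/w3.png")
```

```text
True [ 422.05824291 -253.43475566   68.87907576] [-1.03635652 -0.42499348  4.74885671] 8.8333 14.478790941035143
10.0583 [-0.79130721  0.11965671 -0.50922094]
[259.35756531 206.60202275] [array([259.35756531, 206.60202275]), array([259.12288352, 189.97259797])]
```

View pics/w3.png

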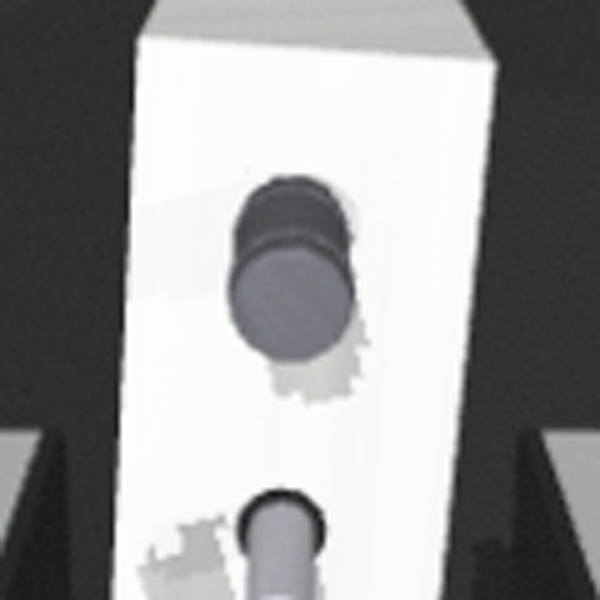

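Pin is home, with its head on the block. Next, the handle.

Run:
```python
from h import *
from bench import bot,sensors,grip
import pickle
p,b=np.load("poses.npy"); H,P=np.load("hp.npy"); q=quat(p[2]+np.pi/2)
bot.line_to([H[0],H[1],290],vel=300)
X=P+Rz(p[2])@[0,202,0]; X[2]=290; bot.reach(X,q); im,pose=wsnap(); pickle.dump(pose,open("wh.pkl","wb"))
for y in (97,173): print(y,wproj(P*[1,1,0]+Rz(p[2])@[0,y+52,185],pose))
print(sensors.get_obs()["clock"],pose[0]); crop(im,130,110,390,305,3,"pics/w4.png")
```

```text
97 [258.09269979 253.48110539]
173 [258.02473042 155.99561675]
12.2667 [654.77671737 102.54706404 290.3567419 ]
```

View pics/w4.png

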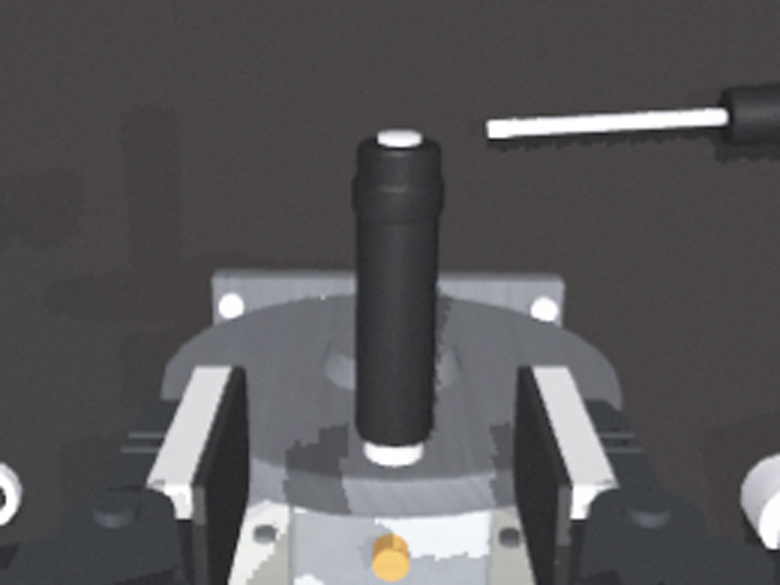

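The handle lies about 4 px right of (+x) and 2–3 px below the prediction. Its collar is near the tip, so I'll grip just short of it and try a small arc.

```bash
cat >> h.py <<'E'
def drive_c():
    p,b=np.load("poses.npy"); H,P=np.load("hp.npy"); a=p[2]
    C=P*[1,1,0]+Rz(a)@[2.9,143+50,0]; C[2]=130-11; return C,a   # TCP centre of the circle
def run(angs,C,a,r=55,vel=60,lim=None):
    from bench import bot,sensors
    out=[]
    for t in angs:
        t=np.radians(t); X=C+Rz(a)@[r*np.sin(t),0,r*np.cos(t)]
        bot.line_to(X,vel=vel); o=sensors.get_obs()
        f=Rz(a).T@o["wrist_force"]; d=Rz(a).T@(o["tool_pos"]-C); th=np.arctan2(d[0],d[2])
        out.append([np.degrees(t),np.degrees(th),np.hypot(d[0],d[2]),f[0]*np.cos(th)-f[2]*np.sin(th),f[0]*np.sin(th)+f[2]*np.cos(th),f[1],o["clock"],o["width"]])
    return np.array(out)
E
python3 - <<'E'
from h import *
from bench import bot,sensors,grip
np.set_printoptions(suppress=True,precision=2,linewidth=150)
C,a=drive_c()
grip(50); bot.line_to(C+[0,0,100],vel=100); print(bot.line_to(C+[0,0,55],vel=120,force_limit=8))
o=sensors.get_obs(); print(o["tool_pos"]-C,o["wrist_force"])
grip(15,40); o=sensors.get_obs(); print(o["width"],o["grip_force"],Rz(a).T@o["wrist_force"],Rz(a).T@(o["tool_pos"]-C),o["clock"])
print(run([8,16,24,16,8,0],C,a))
E
```

```text
False
[ 0.09  0.06 55.77] [-0.38 -0.08  1.42]
18.86123286539777 39.22345161437988 [-0.93  0.16  6.08] [ 0.33  0.2  56.21] 14.2917
[[ 8.    7.7  56.35 -5.06  7.86 -1.06 14.57 18.77]
 [16.   15.82 56.46 -4.6   7.27 -0.96 14.84 18.98]
 [24.   23.93 56.53 -2.92  7.04 -1.28 15.12 18.53]
 [16.   15.72 56.45 -3.89  8.14 -0.54 15.39 18.74]
 [ 8.    7.75 56.32 -4.56  9.08 -0.51 15.67 19.16]
 [ 0.   -0.26 56.18 -4.32  9.53 -0.38 15.94 18.59]]
```

Run:
```python
from h import *
np.set_printoptions(suppress=True,precision=2,linewidth=150)
C,a=drive_c(); C=C+[0,0,.8]
A=run(list(range(-15,-181,-15))+list(range(-165,1,15)),C,a,vel=80)
np.save("A.npy",A); print(A)
```

```text
[[ -15.    -16.43   55.1    -5.86    6.39    2.55   16.27   19.09]
 [ -30.    -31.58   54.83   -3.99    4.83    5.18   16.6    19.24]
 [ -45.    -46.86   54.59   -3.52   -0.24    6.45   16.93   18.79]
 [ -60.    -61.88   54.38   -5.01   -5.63    7.32   17.27   18.89]
 [ -75.    -76.69   54.17   -5.87   -6.9     8.89   17.6    18.87]
 [ -90.    -91.38   54.04   -8.01   -8.42    8.12   17.93   18.62]
 [-105.   -106.11   53.9    -6.82   -6.82    6.89   18.27   18.53]
 [-120.   -121.04   53.88   -5.22   -6.27    6.6    18.6    18.54]
 [-135.   -136.08   53.97   -3.44   -6.      5.8    18.93   18.86]
 [-150.   -151.13   54.1    -2.8    -5.34    3.77   19.27   18.55]
 [-165.   -165.99   54.31   -2.14   -5.07    3.44   19.6    18.68]
 [-180.    179.58   54.57    0.02   -7.01    2.52   19.93   18.5 ]
 [-165.   -164.41   54.34    7.11   -8.22    2.37   20.27   18.45]
 [-150.   -149.39   54.12    9.11   -8.34    3.6    20.6    18.5 ]
 [-135.   -134.58   53.93    8.95   -6.91    5.02   20.93   18.65]
 [-120.   -119.64   53.88    7.08   -5.14    5.83   21.27   19.09]
 [-105.   -104.66   53.87    5.35   -4.14    6.71   21.6    18.55]
 [ -90.    -89.78   53.97    5.34   -3.9     5.96   21.93   18.72]
 [ -75.    -75.18   54.12    3.31   -2.92    7.18   22.27   18.75]
 [ -60.    -60.96   54.34    1.11   -0.88    7.41   22.6    18.79]
 [ -45.    -46.83   54.53   -1.76    3.16    7.28   22.93   18.66]
 [ -30.    -31.92   54.76   -5.53    8.52    4.06   23.27   18.3 ]
 [ -15.    -16.2    55.03   -5.71   10.85    3.35   23.6    18.47]
 [   0.     -0.26   55.39   -4.58   10.4     2.72   23.93   18.84]]
```

```bash
cat >> h.py <<'E'
def go(t,C,a,vel):
    from bench import bot
    t=np.radians(t); bot.line_to(C+Rz(a)@[55*np.sin(t),0,55*np.cos(t)],vel=vel)
def rd(t,C,a,n=3):
    from bench import bot,sensors
    F=[];
    for i in range(n):
        o=sensors.get_obs(); F.append(o["wrist_force"]); bot.wait(.03)
    f=Rz(a).T@np.mean(F,0); d=Rz(a).T@(o["tool_pos"]-C); th=np.arctan2(d[0],d[2])
    return np.array([t,np.degrees(th),np.hypot(d[0],d[2]),f[0]*np.cos(th)-f[2]*np.sin(th),f[0]*np.sin(th)+f[2]*np.cos(th),f[1],o["clock"],np.std(F,0).max()])
def drive_c2():
    C,a=drive_c(); a-=.022; return C+[0,0,1.8]+Rz(a)@[.8,0,0],a
E
python3 - <<'E'
from h import *
np.set_printoptions(suppress=True,precision=2,linewidth=150)
C,a=drive_c2(); out=[]
for t in (-20,-60,-100):
    go(t+6,C,a,80); go(t,C,a,15); out.append(rd(t,C,a)); go(t-6,C,a,50); go(t,C,a,15); out.append(rd(t,C,a))
np.save("B.npy",out); print(np.array(out))
E
```

```text
[[ -20.    -20.41   54.51   -1.     -2.11    4.06   24.84    0.84]
 [ -20.    -22.12   54.52   -9.68   -2.59    4.44   25.74    0.53]
 [ -60.    -59.     54.57    0.1    -5.47    3.02   26.93    0.35]
 [ -60.    -61.3    54.7    -9.66   -9.09    3.22   27.82    0.49]
 [-100.    -99.44   54.78    5.22    0.05   -1.69   29.01    0.26]
 [-100.   -100.47   54.86   -6.06   -4.     -1.13   29.91    0.5 ]]
```

Run:
```python
from h import *
np.set_printoptions(suppress=True,precision=2,linewidth=150)
C,a=drive_c2(); out=[]
for t in (-140,-180):
    go(t+8,C,a,80); go(t,C,a,18); out.append(rd(t,C,a)); go(t-8,C,a,50); go(t,C,a,18); out.append(rd(t,C,a))
for t in (-120,-85):
    go(t-35 if t==-120 else t-20,C,a,80); go(t-8,C,a,80); go(t,C,a,18); out.append(rd(t,C,a)); go(t+8,C,a,50); go(t,C,a,18); out.append(rd(t,C,a))
out=np.array(out); print(out); al=np.vstack([np.load("B.npy"),out]); np.save("B2.npy",al)
m=al.reshape(-1,2,8).mean(1); th=np.radians(m[:,0]); M=np.c_[np.sin(th),np.cos(th)]
for name,y in (("mean",m[:,3]),("minus bias",m[:,3]-(-.3*np.cos(th)-.4*np.sin(th)))):
    s,r,*_=np.linalg.lstsq(M,y,rcond=None); # y=-A sin(th-e)= -A cos e sin + A sin e cos
    print(name,y,"eq",np.degrees(np.arctan2(s[1],-s[0])),"A",np.hypot(*s),"res",y-M@s)
```

```text
[[-140.   -139.02   55.19    6.62   -0.29   -2.13   31.11    0.51]
 [-140.   -139.64   55.13    1.39    2.35   -1.21   32.08    0.48]
 [-180.   -178.21   55.44    9.02    1.43    0.82   33.28    0.79]
 [-180.   -179.43   55.35    2.22    8.89    4.21   34.26    0.75]
 [-120.   -119.38   54.88    0.83    6.97    0.79   35.86    0.75]
 [-120.   -118.52   54.86    3.47    6.34    0.63   36.83    0.61]
 [ -85.    -84.96   54.72   -5.66   -3.18   -1.51   38.13    0.59]
 [ -85.    -84.35   54.73    1.39   -2.89   -4.36   39.11    0.4 ]]
mean [-5.34 -4.78 -0.42  4.    5.62  2.15 -2.13] eq -103.36614406331907 A 6.028722292166552 res [ 0.65 -0.64 -0.07  0.41 -0.24  0.43 -0.23]
minus bias [-5.2  -4.97 -0.87  3.52  5.32  1.66 -2.51] eq -107.86360154273522 A 5.847322710618931 res [ 0.65 -0.64 -0.07  0.41 -0.24  0.43 -0.23]
```

Run:
```python
from h import *
from bench import bot,grip,sensors
np.set_printoptions(suppress=True,precision=2,linewidth=150)
C,a=drive_c2(); go(-96,C,a,60); go(-105,C,a,20); r1=rd(-105,C,a)
grip(32); bot.wait(.3); fr=[]
for i in range(6): fr.append(Rz(a).T@sensors.get_obs()["wrist_force"]); bot.wait(.04)
b=np.mean(fr,0); print("bias drive axes",b,np.std(fr,0)); free=Rz(a).T@(sensors.get_obs()["tool_pos"]-C); print(free,np.degrees(np.arctan2(free[0],free[2])))
grip(15,40); bot.wait(.1); r2=rd(-105,C,a); print(r1,r2,sep="\n"); print(sensors.get_obs()["width"])
al=np.load("B2.npy"); m=al.reshape(-1,2,8).mean(1); th=np.radians(m[:,0]); M=np.c_[np.sin(th),np.cos(th)]
s=np.linalg.lstsq(M,m[:,3]-(b[0]*np.cos(th)-b[2]*np.sin(th)),rcond=None)[0]; print("eq",np.degrees(np.arctan2(s[1],-s[0])),np.hypot(*s))
```

```text
bias drive axes [-0.36  0.22  0.07] [0.37 0.49 0.65]
[-53.13   0.01 -14.25] -105.01317825209989
[-105.   -104.61   54.88    3.63   -1.58   -4.67   40.12    0.4 ]
[-105.   -104.91   54.94    1.31   -0.28    0.13   41.41    0.35]
18.827180840859263
eq -104.9126424777872 5.695467890188746
```

```bash
python3 -c "
from bench import workorder,sensors
o=sensors.get_obs(); print(o['clock'],o['joint_velocities'].round(3),o['grip_force']); print(workorder.close_job())"
```

```text
41.4417 [-0.002  0.     0.    -0.001  0.    -0.001] 39.08409655094147
the job is handed in; nothing more can be done
None
```

The job is handed in at 41 s: the lock pin is home in the free hole, and the arm is still gripping the handle at about -105° from its start, where my force fit (estimated good to about 10°) puts the heavy side straight down.

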